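# Close a bench caliper onto a capacitor

### The arm

A 7-joint arm with a two-finger parallel gripper is mounted at the origin on a cart in front of the work surface, level with it; the furniture and walls round the work are solid. World frame = base frame: x ahead of the robot, y to its left, z up, the work surface at z = 0. Lengths are in m, angles in rad, forces in N, time in s.
With the tool pointing down it reaches from about 0.425 to 0.875 m from the base axis. Payload 4.7 kg.
Tool frame: the origin (TCP) lies at the very end of the fingers, on their centre line; the grasp point (between the pads) lies 19 mm behind it; z points along the fingers, y is the line along which they close (so a half turn about z gives the same grasp; the last joint's range is limited). The gripper opens to 87 mm and grips with 3 to 60 N. Pads are 19 mm wide; open, the fingers measure 117 mm over their backs; the gripper's body (75 mm by 190 mm) begins 51 mm behind the grasp point.
Start: joints at [-1.114, 0.321, -0.07, 1.45, 0.023, 1.371, -0.057], TCP at [0.279, 0.587, 0.223] pointing down, gripper open.
Joint ranges: [-2.86, 2.86], [-0.3, 2.09], [-1.38, 1.24], [0.06, 2.45], [-1.56, 4.7], [0.09, 2.05], [-2.69, 2.69]. Speed limits (rad/s): [2.57, 2.57, 3.14, 3.14, 3.14, 3.14, 3.14].

### API

Orientations are given as a rotation vector (axis times angle).
In Python, from bench import ctrl gives the robot as it stands.
- The arm moves only by the tool jog_arm, never from a script. Its argument "commands" is a list of rows, each a list of 7 numbers: the opening, from 0 (shut) to 1 (fully open), then the shift along the world's x, y, z scaled (see below), then the turn, a rotation vector about the world's x, y, z scaled (see below). A call has exactly 5 rows; each row is the pose to reach, as a shift and turn from the pose commanded when the call began; what a row does not reach only later rows make up. The controller multiplies each number of a shift by 0.5 m and each number of a turn by 30 degrees. A row lasts 1/12 s, in which the tool goes at most 41.7 mm and 7.16 degrees, less where a joint would pass 70% of its speed; a pose out of reach is approached as far as the arm can. A call with a number of a shift or a turn outside -1 to 1 is refused whole. A call with a gripper value outside its range is refused whole. The fingers move at their own pace and stop on an object; "grip_force" is the grip in N (left out, the last holds). Time passes only in rows, so rows that repeat a pose let the fingers close, or fill a call up. It gives the time, the measured TCP pose, the force, the opening and the grip force at its end, in the units of the state.
- ctrl.get_state(): the state, without advancing time (a new reading comes with each control period).
- ctrl.get_image(name): name is "side" or "top"; returns a dict with "frame" (384x512x3 uint8, red, green, blue), "vfov" (degrees; the focal length in pixels is half the picture's height over the tangent of half this angle, whatever the lens; pixels are square), "cx", "cy" (the principal point, pixels), "distortion" ([k1, k2, p1, p2, k3] as OpenCV has them; the pictures are not rectified), "camera_from_world" (4x4, takes a point from world to camera coordinates). Camera axes: x right, y down, z forward; pixel columns grow to the right and rows downward; lengths in m; the calibration is good to about 2 mm. A picture is of the moment at which its call begins. There is no depth.
- ctrl.close_job(): hands the job in; it is judged then, once.
The state is a dict: "time": time; "joint_positions": joint angles; "qd": joint speeds; "joint_torque": joint torques, N m; "position": TCP position; "tool_rot": TCP orientation; "ft_force": force on the tool from outside, world axes, zero at the start; "torque": the same for the moment, N m; "grip_width": opening from 0.0 (shut) to 1.0 (fully open); "grip_force": force on a finger pad.
Only numpy, scipy, OpenCV 4.12 (cv2) and the standard library are available. Lean on these libraries where they do the work, as an engineer would, in place of code of your own. Each camera call takes 0.05 s, during which the arm holds its last target. There are 200 camera calls.

### The job

Stand the tall round capacitor upright on the bench caliper's plate between the open jaws and let go of it. Then slide the moving jaw by its upright tab until it lightly presses the capacitor against the fixed jaw, gently, so that the moving jaw is not forced askew, and leave the caliper closed on the upright capacitor.

Things in the scene. Friction and masses are not known exactly. Their poses are not given: they have to be found in the camera images.
- capacitor: The part to measure: a plain round can standing upright on the table, 32 mm across and 45 mm tall, 0.04 to 0.09 kg, taller than it is wide, unlike the squat pots, tins and the finned block. Origin: centre of its underside; z up along the can.
- caliper: Fixed bench caliper on a metal plate, 170 (x) x 230 (y) x 10 mm. Origin: centre of the plate's underside; x points to the beam side. The part stands on the plate (top z = 10 mm). Beam along y at x = +62 mm; the heads on it fill x = 45 to 79 mm, up to z = 41. Fixed jaw at the -y end: upright face at y = -75 mm, x = -50 to +45, z = 13 to 37. The moving jaw faces it.
- slide (a joint): Opening between the jaw faces, m: 0 shut, up to 0.095, starts 0.075 to 0.09; moving face at caliper y = -75 mm + opening. Friction about 2.5 N, stays where left. Upright finger tab on its carriage, to pinch or push: 24 (along caliper x) x 14 mm (along y), from z = 41 to 71 mm, centred at caliper x = +62 mm, y = -50 mm + opening. To close, move it to caliper -y.
- moving_jaw: Moving jaw: steel bar 112 x 14 x 24 mm along caliper x, reaching to caliper x = -50 like the fixed one, z = 13 to 37. Origin: pin at the beam (caliper x = +62), 7 mm behind its face; axes as the caliper's. A stiff spring holds it square on the pin: past contact with a can at mid jaw (x = -15) it yields about 1.5 N per mm of travel and leans 0.5 degree per N.
Mind the look-alikes: they are no part of the job. What is shaped like the capacitor but purple or red is not meant.

How it is judged:
On the way, in this order (a step that is already met when the one before it is completed fails the run):
1. the capacitor stands upright on the plate between the open jaws, let go of (x of capacitor in the frame of caliper between -0.045 and 0.032 m and z of capacitor in the frame of caliper between 0.005 and 0.016 m and angle between capacitor's own z axis and vertical below 0.175 rad and y of capacitor in the frame of caliper between -0.064 and 0.002 m and contact force between the fingers and capacitor below 0.1 N and value of joint slide above 0.045 m), for 0.2 s.
2. the moving jaw lightly presses the capacitor against the fixed jaw (value of joint slide below 0.034 m and contact force between moving_jaw and capacitor above 0.2 N), for 0.1 s.
At the end, for the whole second after the job is handed in: The capacitor stands at rest and upright (within 10 degrees) on the caliper's plate (foot within 6 mm of the plate's top), between the jaws (centre at caliper x from -45 to +32 mm, y from -64 to -52 mm), and the opening is under 35 mm, so that the jaws are closed on it (x of capacitor in the frame of caliper between -0.045 and 0.032 m and z of capacitor in the frame of caliper between 0.005 and 0.016 m and angle between capacitor's own z axis and vertical below 0.175 rad and y of capacitor in the frame of caliper between -0.064 and -0.052 m and value of joint slide below 0.035 m and linear speed of capacitor below 0.01 m/s); the robot touches nothing.
It fails at once if the moving jaw is forced more than 10 degrees out of square (angle between the x axis of moving_jaw and the x axis of caliper, either way round above 0.175 rad).
It fails at once if the moving jaw squeezes the capacitor with more than 30 N (contact force between moving_jaw and capacitor above 30 N).
It also fails if it takes over 51 s, if anything falls off the work surface, if the arm or the gripper's body presses on something with over 40 N, if the wrist force passes 120 N, or if a joint passes its speed limit or range.

## Working session

There is one attempt and no reset: what is moved stays moved. The work goes in short steps, Python scripts to look and compute and a tool call to move; the robot and the scene stay as the last step left them, time stands still between calls to the robot, and variables do not carry over. Pictures are saved under pics/ and viewed, at most 10 in all, crops included, and the job is handed in when it is done.

Besides the shell and the picture viewer there is one more tool, called after "Emit:" as a command line: name --pt "numbers of a row" for each row, then --argument value for the rest. jog_arm: Moves the arm, as the interface text tells. Shifts and turns lie within -1 to 1; 1 stands for 0.5 m of shift or 30 degrees of turn. Its arguments: {"type":"object","properties":{"commands":{"type":"array","items":{"type":"array","items":{"type":"number","minimum":-1,"maximum":1}}},"grip_force":{"type":"number"}},"required":["commands"]}

```bash
mkdir -p pics; cat > h.py <<'E'
import numpy as np, cv2, pickle
from bench import ctrl
def grab(name,tag):
    d=ctrl.get_image(name); pickle.dump(d,open(f'pics/{tag}.pkl','wb'))
    cv2.imwrite(f'pics/{tag}.png',cv2.resize(d['frame'][:,:,::-1],None,fx=1.5,fy=1.5,interpolation=cv2.INTER_CUBIC)); return d
def K(d):
    f=d['frame'].shape[0]/2/np.tan(np.radians(d['vfov'])/2)
    return np.array([[f,0,d['cx']],[0,f,d['cy']],[0,0,1.]])
def load(tag): return pickle.load(open(f'pics/{tag}.pkl','rb'))
def toz(d,uv,z):  # pixel -> world at height z
    p=cv2.undistortPoints(np.array([[uv]],float),K(d),np.array(d['distortion'],float))[0,0]
    T=np.array(d['camera_from_world']); R=T[:3,:3]; c=-R.T@T[:3,3]; r=R.T@np.array([p[0],p[1],1])
    return c+r*(z-c[2])/r[2]
def proj(d,P):
    T=np.array(d['camera_from_world'])
    return cv2.projectPoints(np.array(P,float).reshape(-1,1,3),cv2.Rodrigues(T[:3,:3])[0],T[:3,3],K(d),np.array(d['distortion'],float))[0][:,0]
E
python3 - <<'E'
from h import *
for n in('top','side'):
    d=grab(n,n+'0'); T=np.array(d['camera_from_world']); print(n,-T[:3,:3].T@T[:3,3],d['vfov'])
s=ctrl.get_state(); print(s['position'],s['tool_rot'],s['grip_width'],s['time'])
E
```

```text
top [0.41880015 0.00526041 0.90369853] 51.52934607539872
side [ 0.11114575 -0.62269343  0.61094992] 48.96153358536958
[0.27834886 0.58685817 0.22154867] [-6.89670384e-01 -3.06472485e+00  2.67986658e-03] 1.0039721784179256 0.1
```

View pics/top0.png

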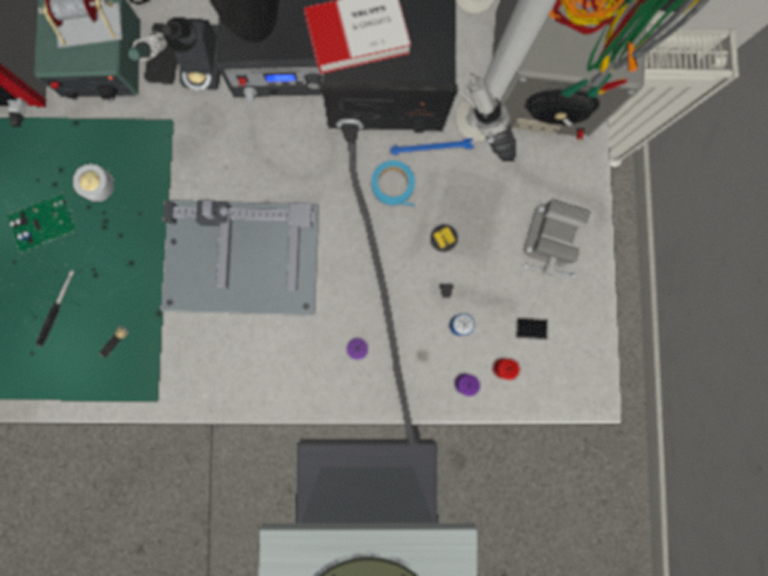

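View pics/side0.png

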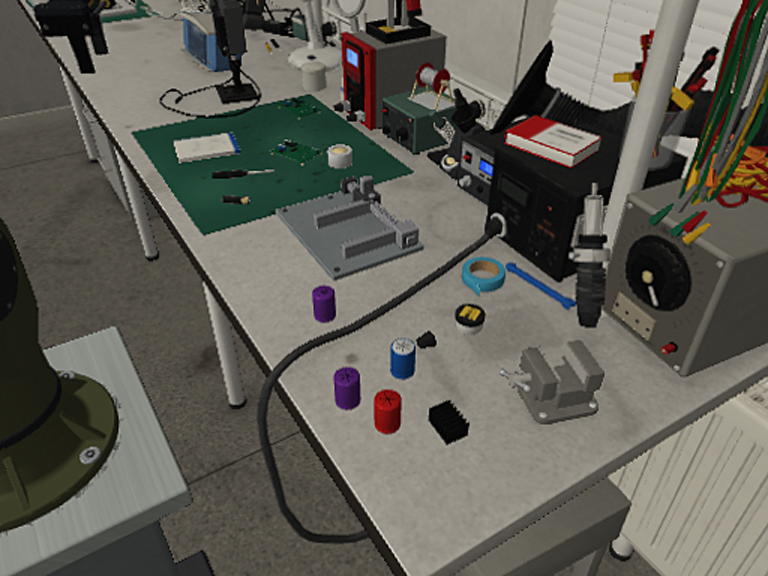

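The top view shows the blue can at about (462,324). The caliper plate covers about (163–317, 200–313), with the beam on the far side, the fixed jaw on the right (x≈293), the moving jaw at ≈222 and the tab at ≈(210,212). The side view shows the same blue can at (402,357). I'll enlarge these areas to measure them.

```bash
python3 - <<'E'
from h import *
d=load('top0'); I=d['frame'][:,:,::-1]
a=cv2.resize(I[125:215,100:220],None,fx=5,fy=5,interpolation=cv2.INTER_CUBIC)  # 600x450
b=cv2.resize(I[200:230,293:323],None,fx=6,fy=6,interpolation=cv2.INTER_CUBIC)  # 180x180
s=load('side0')['frame'][:,:,::-1]
c=cv2.resize(s[215:260,253:283],None,fx=6,fy=6,interpolation=cv2.INTER_CUBIC) #180x270
r=np.zeros((450,180,3),np.uint8); r[:180]=b; r[180:]=c
cv2.imwrite('pics/crop1.png',np.hstack([a,r]))
E
```

```text
(no output)
```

View pics/crop1.png

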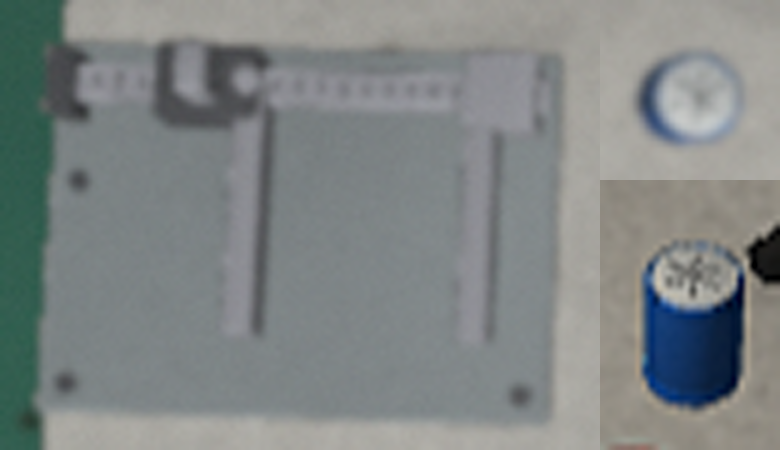

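The crop shows the plate's top corners at TR (560,53), BR (549,420) and BL (38,405). The fixed jaw's face edge runs (458,340)–(467,130), the moving jaw's top face edge runs (253,335)–(263,110), the tab top is at about (190,70), and the can's top centre is at (703,90).

```bash
cat >> h.py <<'E'
def cp(x,y): return ((x+.5)/5-.5+100,(y+.5)/5-.5+125)
E
python3 - <<'E'
from h import *
d=load('top0'); s=load('side0')
w=[toz(d,cp(*p),.01)[:2] for p in((560,53),(549,420),(38,405))]
cal=np.array([[.085,-.115],[-.085,-.115],[-.085,.115]]); w=np.array(w)
print(w, np.linalg.norm(w[0]-w[1]),np.linalg.norm(w[1]-w[2]))
A=cal-cal.mean(0);B=w-w.mean(0)
th=np.arctan2((A[:,0]*B[:,1]-A[:,1]*B[:,0]).sum(),(A*B).sum())
R=np.array([[np.cos(th),-np.sin(th)],[np.sin(th),np.cos(th)]]); t=w.mean(0)-R@cal.mean(0)
print('caliper',t,np.degrees(th),'res',w-(cal@R.T+t))
for n,p,z in(('fixA',(458,340),.037),('fixB',(467,130),.037),('movA',(253,335),.037),('movB',(263,110),.037),('tab',(190,70),.071)):
    print(n,R.T@(toz(d,cp(*p),z)[:2]-t))
print('cap top',toz(d,(293+103.5/6-.5,200+90.5/6-.5),.045),'side',toz(s,(253+94.5/6-.5,215+96.5/6-.5),.045))
# overlay of model
I=cv2.resize(d['frame'][125:215,100:220,::-1],None,fx=5,fy=5,interpolation=cv2.INTER_CUBIC)
E
```

```text
[[0.63260191 0.07859117]
 [0.46449191 0.08136298]
 [0.47043399 0.31070112]] 0.1681328515955355 0.2294151116866977
caliper [0.55177811 0.19450898] -1.4112598260562683 res [[-0.00131812  0.00114074]
 [ 0.00052031 -0.00027433]
 [ 0.00079781 -0.00086641]]
fixA [-0.05199262 -0.07656831]
fixB [ 0.04128291 -0.07649513]
movA [-0.05231661  0.01298673]
movB [0.04769939 0.01411075]
tab [0.05725623 0.03808365]
cap top [ 0.45033198 -0.13822979  0.045     ] side [ 0.44514201 -0.13682847  0.045     ]
```

Caliper: about (0.552, 0.194), yaw −1.4°, opening about 0.089. Can: about (0.448, −0.1375). I'll move over the can, going around via larger x.

Emit:
jog_arm --pt "1 0.04 -0.07 0 0 0 0" --pt "1 0.08 -0.14 0 0 0 0" --pt "1 0.12 -0.21 0 0 0 0" --pt "1 0.16 -0.28 0 0 0 0" --pt "1 0.2 -0.35 0 0 0 0" --grip_force 15

```text
time: 0.52
position: [0.379, 0.4103, 0.2221]
tool_rot: [-0.689, -3.065, 0.001]
ft_force: [0.2, 0.1, -0.4]
grip_width: 1.003
grip_force: 0.0
```

Emit:
jog_arm --pt "1 0.04 -0.07 0 0 0 0" --pt "1 0.08 -0.14 0 0 0 0" --pt "1 0.12 -0.21 0 0 0 0" --pt "1 0.16 -0.28 0 0 0 0" --pt "1 0.2 -0.35 0 0 0 0"

```text
time: 0.93
position: [0.4789, 0.2354, 0.2224]
tool_rot: [-0.69, -3.065, -0.0]
ft_force: [-0.2, 0.8, -0.4]
grip_width: 1.001
grip_force: 0.0
```

Emit:
jog_arm --pt "0.8 0 -0.08 0 0 0 0" --pt "0.8 0 -0.16 0 0 0 0" --pt "0.8 0 -0.24 0 0 0 0" --pt "0.8 0 -0.32 0 0 0 0" --pt "0.8 0 -0.4 0 0 0 0"

```text
time: 1.35
position: [0.4779, 0.0353, 0.2223]
tool_rot: [-0.69, -3.065, -0.0]
ft_force: [1.3, -0.5, -0.6]
grip_width: 0.813
grip_force: 0.0
```

Emit:
jog_arm --pt "0.8 -0.012 -0.07 0 0 0 0" --pt "0.8 -0.025 -0.14 0 0 0 0" --pt "0.8 -0.037 -0.21 0 0 0 0" --pt "0.8 -0.05 -0.28 0 0 0 0" --pt "0.8 -0.062 -0.346 0 0 0 0"

```text
time: 1.77
position: [0.4465, -0.1376, 0.2224]
tool_rot: [-0.691, -3.065, -0.0]
ft_force: [1.5, -0.3, -0.4]
grip_width: 0.799
grip_force: 0.0
```

Emit:
jog_arm --pt "0.8 0 0 -0.06 0 0 0" --pt "0.8 0 0 -0.12 0 0 0" --pt "0.8 0 0 -0.18 0 0 0" --pt "0.8 0 0 -0.28 0 0 0" --pt "0.8 0 0 -0.28 0 0 0"

```text
time: 2.18
position: [0.4427, -0.1348, 0.0772]
tool_rot: [-0.688, -3.055, 0.002]
ft_force: [-1.4, 0.9, -0.7]
grip_width: 0.797
grip_force: 0.0
```

```bash
python3 - <<'E'
from h import *
st=ctrl.get_state();print(st['position'])
s=grab('side','side1'); t=grab('top','top1')
print(proj(s,[st['position']]),proj(t,[st['position']]))
a=cv2.resize(s['frame'][150:280,210:330,::-1],None,fx=4,fy=4,interpolation=cv2.INTER_CUBIC)
b=cv2.resize(t['frame'][170:260,270:345,::-1],None,fx=4,fy=4,interpolation=cv2.INTER_CUBIC)
o=np.zeros((520,780,3),np.uint8);o[:,:480]=a;o[:360,480:]=b
cv2.imwrite('pics/crop2.png',o)
E
```

```text
[ 0.44274817 -0.13482774  0.07722192]
[[266.94754231 218.00960064]] [[310.74681544 217.67243442]]
```

View pics/crop2.png

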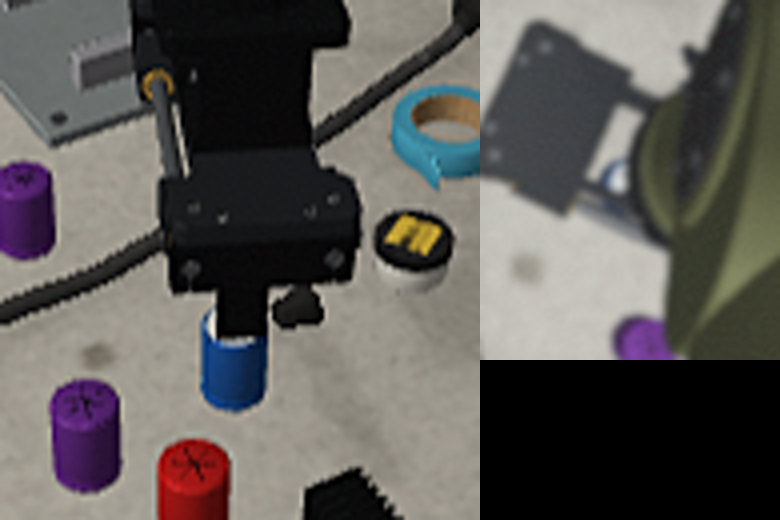

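The side crop shows the fingers straddling the blue can: the near finger is at x≈243 and the can centre at x≈234, about 2 px apart in the full image. The neighbours are clear, so I'll descend and grip.

Emit:
jog_arm --pt "0.8 0 0 -0.04 0 0 0" --pt "0.8 0 0 -0.08 0 0 0" --pt "0.8 0 0 -0.12 0 0 0" --pt "0.8 0 0 -0.134 0 0 0" --pt "0.8 0 0 -0.134 0 0 0" --grip_force 15

```text
time: 2.7
position: [0.4477, -0.1356, 0.0159]
tool_rot: [-0.689, -3.064, 0.0]
ft_force: [-0.5, -0.4, 0.4]
grip_width: 0.802
grip_force: 0.0
```

Emit:
jog_arm --pt "0.2 0 0 0 0 0 0" --pt "0.2 0 0 0 0 0 0" --pt "0.2 0 0 0 0 0 0" --pt "0.2 0 0 0 0 0 0" --pt "0.2 0 0 0 0 0 0"

```text
time: 3.12
position: [0.4481, -0.1357, 0.0163]
tool_rot: [0.69, 3.064, 0.001]
ft_force: [0.1, 0.0, 0.0]
grip_width: 0.506
grip_force: 0.0
```

Emit:
jog_arm --pt "0.2 0 0 0 0 0 0" --pt "0.2 0 0 0 0 0 0" --pt "0.2 0 0 0 0 0 0" --pt "0.2 0 0 0 0 0 0" --pt "0.2 0 0 0 0 0 0"

```text
time: 3.53
position: [0.4476, -0.1357, 0.0158]
tool_rot: [0.69, 3.065, 0.0]
ft_force: [-0.1, -0.2, 3.3]
grip_width: 0.359
grip_force: 15.0
```

Emit:
jog_arm --pt "0.2 0 0 0 0 0 0" --pt "0.2 0 0 0.02 0 0 0" --pt "0.2 0 0 0.06 0 0 0" --pt "0.2 0 0 0.12 0 0 0" --pt "0.2 0 0 0.2 0 0 0"

```text
time: 3.95
position: [0.445, -0.1355, 0.1149]
tool_rot: [-0.689, -3.06, 0.002]
ft_force: [1.0, 0.4, -0.7]
grip_width: 0.36
grip_force: 15.0
```

Emit:
jog_arm --pt "0.2 0.018 0.06 0.02 0 0 -0.2" --pt "0.2 0.036 0.12 0.03 0 0 -0.4" --pt "0.2 0.056 0.18 0.03 0 0 -0.6" --pt "0.2 0.076 0.24 0.03 0 0 -0.8" --pt "0.2 0.094 0.3 0.03 0 0 -1"

```text
time: 4.37
position: [0.4949, 0.0157, 0.1313]
tool_rot: [1.467, 2.777, 0.001]
ft_force: [0.0, -0.8, -0.1]
grip_width: 0.359
grip_force: 15.0
```

Emit:
jog_arm --pt "0.2 0.018 0.06 0 0 0 -0.2" --pt "0.2 0.036 0.12 0 0 0 -0.4" --pt "0.2 0.056 0.18 0 0 0 -0.6" --pt "0.2 0.076 0.24 0 0 0 -0.8" --pt "0.2 0.094 0.294 0 0 0 -1"

```text
time: 4.78
position: [0.5416, 0.1634, 0.1308]
tool_rot: [-2.135, -2.305, -0.0]
ft_force: [1.1, -0.4, -0.4]
grip_width: 0.358
grip_force: 15.0
```

Emit:
jog_arm --pt "0.2 0 0 -0.02 0 0 -0.1" --pt "0.2 0 0 -0.05 0 0 -0.2" --pt "0.2 0 0 -0.07 0 0 -0.2" --pt "0.2 0 0 -0.07 0 0 -0.2" --pt "0.2 0 0 -0.07 0 0 -0.2"

```text
time: 5.2
position: [0.541, 0.1607, 0.0952]
tool_rot: [-2.247, -2.195, 0.002]
ft_force: [0.3, -0.2, -0.7]
grip_width: 0.36
grip_force: 15.0
```

```bash
python3 - <<'E'
from h import *
st=ctrl.get_state();p=st['position'];print(p,st['tool_rot'])
s=grab('side','side2')
u=proj(s,[p,[p[0],p[1],p[2]-.016],[p[0],p[1],p[2]+.029]]);print(u,(u-[170,90])*5)
cv2.imwrite('pics/crop3.png',cv2.resize(s['frame'][90:200,170:300,::-1],None,fx=5,fy=5,interpolation=cv2.INTER_CUBIC))
E
```

```text
[0.54096103 0.16067506 0.09521207] [-2.24702431 -2.19519379  0.00242653]
[[234.0048641  128.15625093]
 [234.20650855 133.91211666]
 [233.62791993 117.42224975]] [[320.02432051 190.78125467]
 [321.03254275 219.56058332]
 [318.13959966 137.11124874]]
```

View pics/crop3.png

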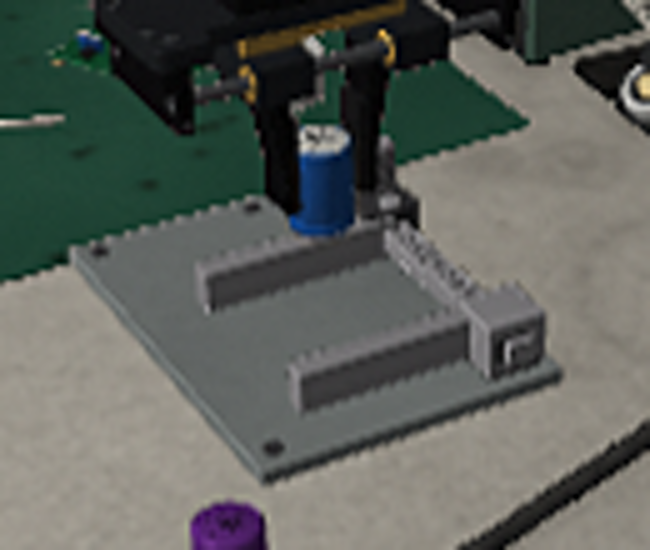

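The can sits upright in the fingers over the gap, about 2 mm from where I predicted. I'll lower it, release, and rise.

Emit:
jog_arm --pt "0.2 0 0 -0.04 0 0 0" --pt "0.2 0 0 -0.08 0 0 0" --pt "0.2 0 0 -0.11 0 0 0" --pt "0.2 0 0 -0.13 0 0 0" --pt "0.2 0 0 -0.138 0 0 0"

```text
time: 5.67
position: [0.5411, 0.1609, 0.0259]
tool_rot: [-2.248, -2.194, 0.002]
ft_force: [-0.5, 0.8, -0.2]
grip_width: 0.363
grip_force: 15.0
```

Emit:
jog_arm --pt "0.2 0 0 0 0 0 0" --pt "0.2 0 0 0 0 0 0" --pt "0.55 0 0 0 0 0 0" --pt "0.55 0 0 0 0 0 0" --pt "0.55 0 0 0 0 0 0"

```text
time: 6.08
position: [0.5422, 0.1616, 0.0274]
tool_rot: [2.247, 2.194, 0.002]
ft_force: [-0.6, 0.4, -0.0]
grip_width: 0.501
grip_force: 0.0
```

Emit:
jog_arm --pt "0.55 0 0 0 0 0 0" --pt "0.55 0 0 0 0 0 0" --pt "0.55 0 0 0.03 0 0 0" --pt "0.55 0 0 0.1 0 0 0" --pt "0.55 0 0 0.18 0 0 0"

```text
time: 6.5
position: [0.5394, 0.1606, 0.1153]
tool_rot: [-2.247, -2.194, 0.009]
ft_force: [0.8, 0.6, 1.2]
grip_width: 0.548
grip_force: 0.0
```

Emit:
jog_arm --pt "0.45 0.03 0.03 0 0 0 0.2" --pt "0.45 0.06 0.06 0 0 0 0.4" --pt "0.45 0.09 0.09 0 0 0 0.6" --pt "0.45 0.12 0.12 0 0 0 0.8" --pt "0.45 0.147 0.14 0 0 0 1"

```text
time: 6.92
position: [0.6155, 0.2335, 0.1166]
tool_rot: [-1.594, -2.707, -0.002]
ft_force: [-0.2, 0.4, -0.1]
grip_width: 0.453
grip_force: 0.0
```

Emit:
jog_arm --pt "0.45 0 0 0 0 0 0.2" --pt "0.45 0 0 0 0 0 0.4" --pt "0.45 0 0 0 0 0 0.6" --pt "0.45 0 0 0 0 0 0.8" --pt "0.45 0 0 0 0 0 1"

```text
time: 7.33
position: [0.615, 0.2313, 0.1164]
tool_rot: [-0.841, -3.027, 0.0]
ft_force: [-0.6, 0.1, 0.6]
grip_width: 0.449
grip_force: 0.0
```

Emit:
jog_arm --pt "0.45 0 0 0 0 0 0.2" --pt "0.45 0 0 0 0 0 0.4" --pt "0.45 0 0 0 0 0 0.6" --pt "0.45 0 0 -0.03 0 0 0.8" --pt "0.45 0 0 -0.06 0 0 1"

```text
time: 7.75
position: [0.616, 0.2317, 0.0875]
tool_rot: [0.029, 3.139, 0.002]
ft_force: [0.3, -0.4, -0.8]
grip_width: 0.447
grip_force: 0.0
```

```bash
python3 - <<'E'
from h import *
st=ctrl.get_state();p=st['position'];print(p,st['tool_rot'],st['grip_width'])
s=grab('side','side3')
print((proj(s,[p,[p[0],p[1]+.0195,p[2]],[p[0],p[1]-.0195,p[2]], [.6145,.232,.071]])-[170,80])*5)
cv2.imwrite('pics/crop4.png',cv2.resize(s['frame'][80:195,170:310,::-1],None,fx=5,fy=5,interpolation=cv2.INTER_CUBIC))
E
```

```text
[0.61599596 0.23165384 0.08745063] [2.94117027e-02 3.13889042e+00 1.84112180e-03] 0.4473896896404436
[[377.80086803 156.74602125]
 [358.78141975 141.79329685]
 [397.26606119 172.04427214]
 [375.44616905 185.40252253]]
```

View pics/crop4.png

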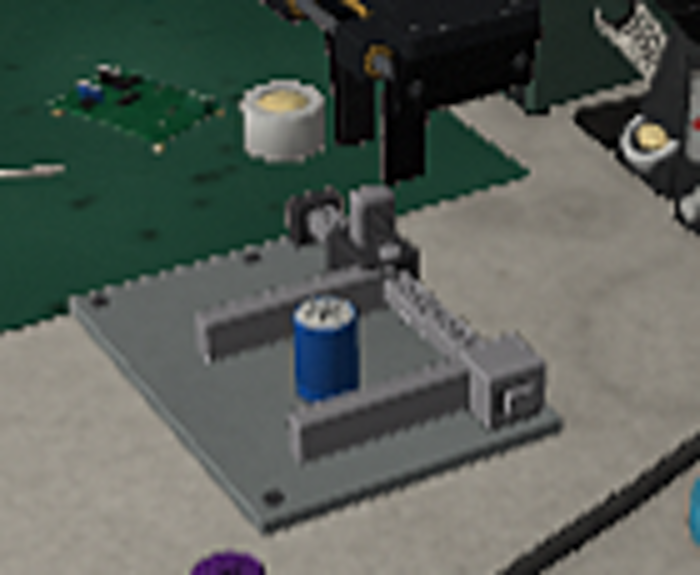

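The can stands upright between the jaws with its top at (325,312). The tab top is at (374,193), close to the prediction and between the fingers. I'll lower the fingers around the tab, then push toward −y.

Emit:
jog_arm --pt "0.45 0 0 -0.02 0 0 0" --pt "0.45 0 0 -0.04 0 0 0" --pt "0.45 0 0 -0.06 0 0 0" --pt "0.45 0 0 -0.072 0 0 0" --pt "0.45 0 0 -0.072 0 0 0"

```text
time: 8.22
position: [0.6139, 0.2309, 0.0486]
tool_rot: [-0.039, -3.139, 0.002]
ft_force: [0.5, 0.8, 0.1]
grip_width: 0.449
grip_force: 0.0
```

Emit:
jog_arm --pt "0.45 0 -0.008 0 0 0 0" --pt "0.45 0 -0.016 0 0 0 0" --pt "0.45 0 -0.024 0 0 0 0" --pt "0.45 0 -0.032 0 0 0 0" --pt "0.45 0 -0.04 0 0 0 0"

```text
time: 8.63
position: [0.6154, 0.2121, 0.0513]
tool_rot: [0.037, 3.14, 0.003]
ft_force: [0.4, 2.4, 0.4]
grip_width: 0.447
grip_force: 1.4
```

Emit:
jog_arm --pt "0.45 0 -0.008 0 0 0 0" --pt "0.45 0 -0.016 0 0 0 0" --pt "0.45 0 -0.024 0 0 0 0" --pt "0.45 0 -0.03 0 0 0 0" --pt "0.45 0 -0.036 0 0 0 0"

```text
time: 9.05
position: [0.6151, 0.1931, 0.0508]
tool_rot: [0.038, 3.141, 0.001]
ft_force: [-0.1, 2.0, 2.4]
grip_width: 0.449
grip_force: 1.4
```

Emit:
jog_arm --pt "0.45 0 -0.004 0 0 0 0" --pt "0.45 0 -0.008 0 0 0 0" --pt "0.45 0 -0.012 0 0 0 0" --pt "0.45 0 -0.016 0 0 0 0" --pt "0.45 0 -0.02 0 0 0 0"

```text
time: 9.47
position: [0.615, 0.1835, 0.0506]
tool_rot: [0.037, 3.141, 0.001]
ft_force: [-0.5, 2.8, 1.9]
grip_width: 0.453
grip_force: 1.5
```

Emit:
jog_arm --pt "0.45 0 -0.004 0 0 0 0" --pt "0.45 0 -0.008 0 0 0 0" --pt "0.45 0 -0.012 0 0 0 0" --pt "0.45 0 -0.016 0 0 0 0" --pt "0.45 0 -0.016 0 0 0 0"

```text
time: 9.88
position: [0.6149, 0.1745, 0.0504]
tool_rot: [-0.038, -3.141, 0.001]
ft_force: [-1.0, 1.9, 0.7]
grip_width: 0.447
grip_force: 0.9
```

```bash
python3 - <<'E'
from h import *
st=ctrl.get_state();print(st['position'],st['ft_force'])
s=grab('side','side4')
cv2.imwrite('pics/crop5.png',cv2.resize(s['frame'][80:195,170:310,::-1],None,fx=5,fy=5,interpolation=cv2.INTER_CUBIC))
E
```

```text
[0.6148702  0.17445952 0.05040601] [-0.98029792  1.86995028  0.69788499]
```

View pics/crop5.png

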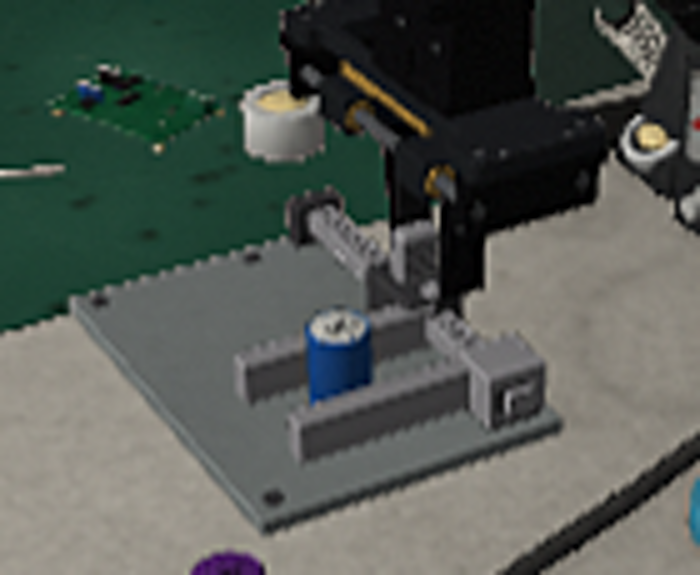

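The jaw is square and pushing the upright can, which has about a centimetre left before the fixed jaw. I'll continue slowly and watch the force.

Emit:
jog_arm --pt "0.45 0 -0.003 0 0 0 0" --pt "0.45 0 -0.006 0 0 0 0" --pt "0.45 0 -0.009 0 0 0 0" --pt "0.45 0 -0.012 0 0 0 0" --pt "0.45 0 -0.014 0 0 0 0"

```text
time: 10.35
position: [0.6148, 0.168, 0.0503]
tool_rot: [-0.038, -3.141, 0.0]
ft_force: [-0.9, 2.1, -0.3]
grip_width: 0.454
grip_force: 1.5
```

Emit:
jog_arm --pt "0.45 0 -0.002 0 0 0 0" --pt "0.45 0 -0.004 0 0 0 0" --pt "0.45 0 -0.005 0 0 0 0" --pt "0.45 0 -0.006 0 0 0 0" --pt "0.45 0 -0.006 0 0 0 0"

```text
time: 10.77
position: [0.6147, 0.1651, 0.0504]
tool_rot: [-0.038, -3.141, 0.0]
ft_force: [-0.9, 2.8, 0.3]
grip_width: 0.452
grip_force: 1.2
```

Emit:
jog_arm --pt "0.45 0 -0.001 0 0 0 0" --pt "0.45 0 -0.002 0 0 0 0" --pt "0.45 0 -0.003 0 0 0 0" --pt "0.45 0 -0.004 0 0 0 0" --pt "0.45 0 -0.004 0 0 0 0"

```text
time: 11.18
position: [0.6148, 0.1631, 0.0504]
tool_rot: [-0.038, -3.141, 0.0]
ft_force: [-1.6, 2.3, -1.1]
grip_width: 0.452
grip_force: 1.2
```

Emit:
jog_arm --pt "0.45 0 -0.001 0 0 0 0" --pt "0.45 0 -0.002 0 0 0 0" --pt "0.45 0 -0.003 0 0 0 0" --pt "0.45 0 -0.004 0 0 0 0" --pt "0.45 0 -0.004 0 0 0 0"

```text
time: 11.6
position: [0.615, 0.1615, 0.0505]
tool_rot: [0.037, 3.141, 0.001]
ft_force: [-1.6, 3.2, -2.4]
grip_width: 0.449
grip_force: 1.7
```

Emit:
jog_arm --pt "0.45 0 -0.001 0 0 0 0" --pt "0.45 0 -0.002 0 0 0 0" --pt "0.45 0 -0.003 0 0 0 0" --pt "0.45 0 -0.004 0 0 0 0" --pt "0.45 0 -0.004 0 0 0 0"

```text
time: 12.02
position: [0.615, 0.1604, 0.0506]
tool_rot: [0.037, 3.141, 0.002]
ft_force: [-1.2, 5.2, -1.3]
grip_width: 0.451
grip_force: 2.7
```

```bash
python3 - <<'E'
from h import *
F=[]
for i in range(4):
    s=ctrl.get_image('side'); st=ctrl.get_state(); F.append(st['ft_force'])
print(st['position'],np.mean(F,0),st['grip_force'],st['grip_width'])
s=grab('side','side5')
cv2.imwrite('pics/crop6.png',cv2.resize(s['frame'][120:190,200:300,::-1],None,fx=8,fy=8,interpolation=cv2.INTER_CUBIC))
E
```

```text
[0.61495582 0.16038494 0.05051974] [-0.29621836  5.64834123 -2.74821884] 2.6751983910799026 0.4490786577966655
```

View pics/crop6.png

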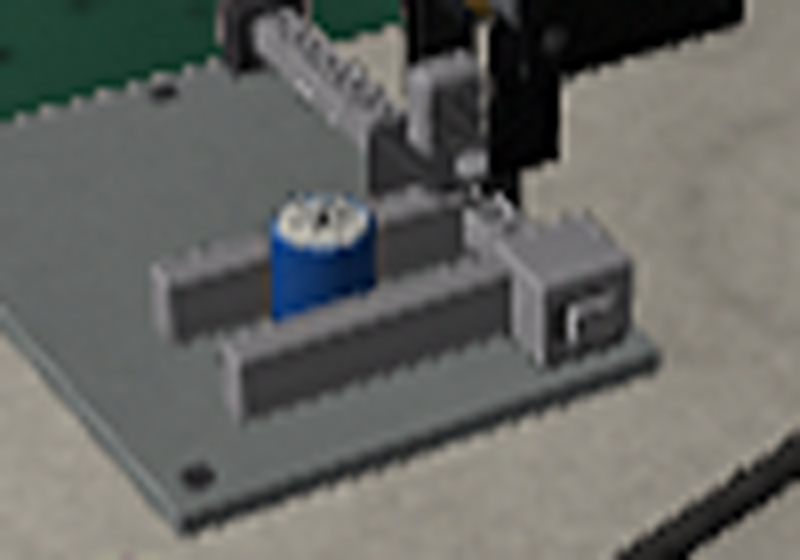

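The can is upright and clamped against the fixed jaw, with about 3 N beyond slide friction, and the jaws look parallel. I'll back off the tab, centre the fingers around it and rise.

Emit:
jog_arm --pt "0.45 0 0.004 0 0 0 0" --pt "0.45 0 0.01 0 0 0 0" --pt "0.45 0 0.018 0 0 0 0" --pt "0.45 0 0.024 0 0 0 0" --pt "0.45 0 0.024 0 0 0 0"

```text
time: 12.68
position: [0.6154, 0.1718, 0.0509]
tool_rot: [0.037, 3.141, 0.0]
ft_force: [-0.1, 0.7, -0.3]
grip_width: 0.45
grip_force: 0.0
```

Emit:
jog_arm --pt "0.45 0 0 0.04 0 0 0" --pt "0.45 0 0 0.09 0 0 0" --pt "0.45 0 0 0.15 0 0 0" --pt "0.45 0 0 0.2 0 0 0" --pt "0.45 0 0 0.2 0 0 0"

```text
time: 13.1
position: [0.6187, 0.1718, 0.1573]
tool_rot: [0.038, 3.131, 0.005]
ft_force: [1.6, 0.7, 0.6]
grip_width: 0.446
grip_force: 0.0
```

```bash
python3 - <<'E'
from h import *
st=ctrl.get_state();print(st['position'],st['ft_force'],st['time'])
s=grab('side','side6')
cv2.imwrite('pics/crop7.png',cv2.resize(s['frame'][120:190,200:300,::-1],None,fx=8,fy=8,interpolation=cv2.INTER_CUBIC))
E
```

```text
[0.61874715 0.17176202 0.1572513 ] [1.62545064 0.70786369 0.57534792] 13.1
```

View pics/crop7.png

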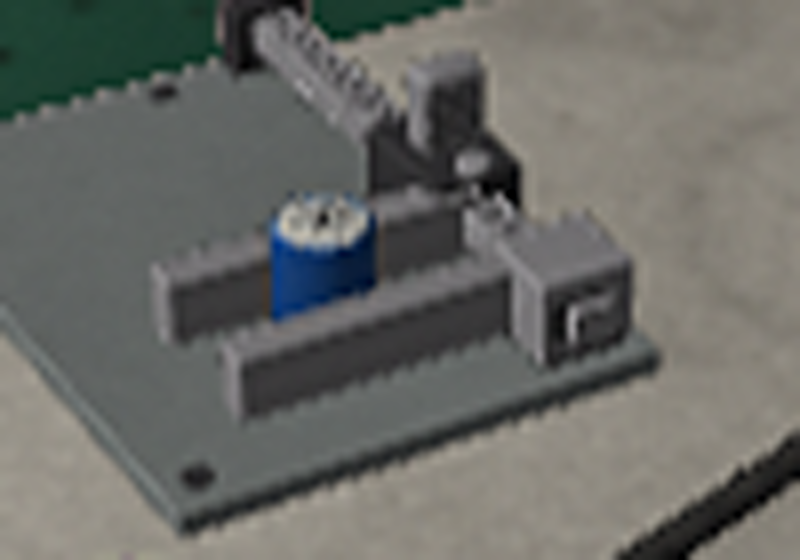

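The caliper stays closed on the upright can and the gripper is clear, so I'm handing in.

```bash
python3 -c "
from bench import ctrl
print(ctrl.close_job())"
```

```text
the job is handed in; nothing more can be done
None
```

The capacitor stands upright on the caliper plate, lightly clamped between the jaws (about 3 N by the wrist force reading), with the robot clear; I handed the job in after about 13 s of robot time, and no verdict came back.

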